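# Pull the drying cabinet's sash down with the hook pole

## Robot

A 6-joint arm with a two-finger parallel gripper is mounted at the origin on the work surface; the furniture and walls round the work are solid. World frame = base frame: x ahead of the robot, y to its left, z up, the work surface at z = 0. Lengths are in m, angles in rad, forces in N, time in s.
With the tool pointing down it reaches from about 0.3 to 0.75 m from the base axis. Payload 8.5 kg.
Tool frame: the origin (TCP) lies at the very end of the fingers, on their centre line; the grasp point (between the pads) lies 19 mm behind it; z points along the fingers, y is the line along which they close (so a half turn about z gives the same grasp; the last joint's range is limited). The gripper opens to 85 mm and grips with 20 to 120 N. Pads are 22 mm wide; open, the fingers measure 114 mm over their backs; the gripper's body (76 mm by 85 mm) begins 54 mm behind the grasp point. The pads swing forward as they close: fully open they stand 13 mm farther back than shut.
Start: joints at [1.122, 0.381, 1.297, -0, 1.464, -0.215], TCP at [0.127, 0.535, 0.231] pointing down, gripper open.
Joint ranges: [-3.11, 3.11], [-0.89, 2.33], [0.22, 2.48], [-1.42, 4.56], [0.17, 2.85], [-2.88, 2.88]. Speed limits (rad/s): [2.39, 2.39, 3.14, 3.14, 3.14, 3.14].

## Interface

Orientations are given as a rotation vector (axis times angle).
In Python, from cell import sensors, viewer, bot gives the robot as it stands. The module is installed in compiled form; this text tells all that it offers.
- The arm moves only by the tool apply_moves, never from a script. Its argument "plan" is a list of rows, each an object of numbers: "dx", "dy", "dz": the shift along the tool's x, y, z in mm; "yaw": the turn about the tool's z in rad. A call has 1 to 5 rows; each row shifts and turns the commanded pose from where the row before left it, along the tool's axes as they then stand; what a row does not reach is not made up. A row lasts 1/12 s, in which the tool goes at most 41.7 mm and 7.16 degrees, less where a joint would pass 70% of its speed; a pose out of reach is approached as far as the arm can. A call is refused whole if a number of a shift passes 41.7 or a number of a turn 0.125, either way. A call with a gripper value outside its range is refused whole. "fingers" is the finger opening in mm, from 0 to 85.4, set as the call begins (left out, the last holds). The fingers move at their own pace and stop on an object; "grip_force" is the grip in N (left out, the last holds). Time passes only in rows, so rows that do not move let the fingers close. It gives the time, the measured TCP pose, the force, the opening and the grip force at its end, in the units of the state.
- sensors.get_obs(): the state, without advancing time (a new reading comes with each control period).
- viewer.read_camera(name): name is "side" or "top" or "wrist"; returns a dict with "color" (480x640x3 uint8, blue, green, red), "mtx" (3x3 intrinsics, pixels), "eye" and "attitude" of the camera in the world. Camera axes: x right, y up, looking along -z (the intrinsics and any distortion apply to the point x, -y, -z); pixel columns grow to the right and rows downward; lengths in m; the calibration is good to about 2 mm. A picture is of the moment at which its call begins. There is no depth.
- bot.finish_job(): hands the job in; it is judged then, once.
Trained networks look in the newest picture that a camera, given by its name, has taken for a name from the list of things; names that differ only in an ending like _2 or _b are one class to them, and where a whole thing is asked for, a point or a joint stands for the part that bears it (a point fixed in the world has none). Each returns a list of dicts, best first, with "p" (0 to 1); they miss things now and then, are a little off and sometimes report something else, mostly with a low value. They report only what shows in the picture. A call takes as long as a camera call.
- viewer.cut_out(thing, camera): "mask" (480x640 bool, what is visible of it) and "pixel" ([column, row] in pixels, amid what is visible of it).
- viewer.pinpoint(thing, camera): "pixel" ([column, row] in pixels: a listed point, or the origin of a listed thing).
The state is a dict: "time_s": time; "joints": joint angles; "joint_vel": joint speeds; "joint_efforts": joint torques, N m; "tool_pos": TCP position; "tcp_rot": TCP orientation; "force": force on the tool from outside, world axes, zero at the start; "moment": the same for the moment, N m; "grip_width": finger opening in m; "gripper_force": force on a finger pad.
Only numpy, scipy, OpenCV 4.12 (cv2) and the standard library are available. Lean on these libraries where they do the work, as an engineer would, in place of code of your own. Each camera call takes 0.05 s, during which the arm holds its last target. There are 200 camera calls.

## Task

The varnished dish must dry free of dust: take the hook pole from its rest, put its hook through the steel ring on the drying cabinet's raised sash and pull the sash gently down until its spring catch snaps and holds it. Then unhook the pole and lay it back in its rest as it lay, hook end over the narrow fork. Move the sash only with the pole, keep the hand and arm off the cabinet, and leave the varnish jar and the ink bottle where they stand.

Things in the scene. Friction and masses are not known exactly. Their poses are not given: they have to be found in the camera images.
- cabinet: Fixed plywood drying cabinet with clear sides, 160 deep x 180 wide x 306 high (mm), a varnished dish inside. Origin: centre of its underside, on the bench. Its x axis points from the open front into the cabinet, y along the front, z up. Front at x = -80, sash front at x = -95, spring catch (sill's +y end) out to x = -111; the flat top overhangs by 4 mm.
- sash (a joint): Travel of the sliding sash (wood frame, clear pane, 150 wide x 136 high), m: 0 = up, growing downward. A spring balance pulls it up with 1 to 4 N; let go unlatched it runs back up. It lands hard on the sill rail, set by hand at some travel from 0.100 to 0.132. In the last 20 mm the pull climbs to 5-8 N, then drops as the catch snaps, 2 to 3 mm above the sill. Over 10 N strains it.
- ring (a point): Centre of the steel ring on the sash; rides down with it (262 mm above the bench at travel 0). Hole 24 mm, wire 5 mm thick, ring plane upright and parallel to the cabinet front, so the hole faces straight out (ring axis = cabinet x axis). It hangs below a flat tongue 14 mm wide from the sash's top rail and stands 35 mm clear in front of the sash.
- pole: Loose hook pole, 0.12 kg. Origin on its long axis at the place to grip; x runs along it to the hook, z up as it lies. Flat-sided wooden handle 20 wide (y) x 24 high (z) from x = -131 to +14 mm, steel ferrule to x = 26, 7 mm rod to x = 67.5; at x = 64 the rod's end turns down (-z) to 12.5 mm below the axis. It balances at about x = -20.
- hook (a point): The throat of the hook, on the pole's axis at x = 56 mm, just behind the down-turned end (near face at x = 60.5). With the pole level and pulled down, the ring's lower edge bears against the rod's underside here.
- pole_rest: Fixed wooden rest, base 185 x 70 x 12 mm. Origin on the bench, straight below the lying pole's origin; pole along its x axis, hook to +x, pole axis 60 mm up. Two forks, 14 mm thick along x: wide one at x = -85 (slot 25, floor 48 high) for the handle, narrow one at x = 40 (slot 12, floor 56.5 high) for the rod; their rounded cheeks reach 18 mm above the floors.
- varnish_jar: Amber jar with a pale lid, 52 across, 73 high, loose on the bench. Origin: centre of its underside.
- ink_bottle: Amber dropper bottle with a black pipette top, 42 across, 95 high, loose on the bench. Origin: centre of its underside.

How it is judged:
By the outcome, as a careful person would: the job done as asked, in the order asked, and still so for the second after the job is handed in, with the robot touching nothing.
It also fails if it takes over 72 s, if anything falls off the work surface, if the arm or the gripper's body presses on something with over 40 N, if the wrist force passes 120 N, or if a joint passes its speed limit or range.

## Working session

There is one attempt and no reset: what is moved stays moved. The work goes in short steps, Python scripts to look and compute and a tool call to move; the robot and the scene stay as the last step left them, time stands still between calls to the robot, and variables do not carry over. Pictures are saved under pics/ and viewed, at most 10 in all, crops included, and the job is handed in when it is done.

Besides the shell and the picture viewer there is one more tool, called after ">>>" in YAML: its name, and indented under it one key for each argument. apply_moves: Moves the arm, as the interface text tells. Its arguments: {"type":"object","properties":{"plan":{"type":"array","items":{"type":"object","properties":{"dx":{"type":"number"},"dy":{"type":"number"},"dz":{"type":"number"},"yaw":{"type":"number"}}}},"fingers":{"type":"number"},"grip_force":{"type":"number"}},"required":["plan"]}

```bash
mkdir -p pics
cat > h.py <<'E'
import numpy as np, cv2, json
from scipy.spatial.transform import Rotation as R
from cell import sensors, viewer, bot
def cam(n): return viewer.read_camera(n)
def att(c):
    a=np.array(c["attitude"],float)
    return a if a.shape==(3,3) else R.from_rotvec(a).as_matrix()
def ray(c,px):
    K=np.array(c["mtx"]);u=np.linalg.inv(K)@[px[0],px[1],1]
    return np.array(c["eye"]),att(c)@np.array([u[0],-u[1],-u[2]])
def onz(c,px,z):
    e,d=ray(c,px);return e+d*(z-e[2])/d[2]
def proj(c,P):
    v=att(c).T@(np.atleast_2d(P)-np.array(c["eye"])).T
    K=np.array(c["mtx"]);q=K@np.array([v[0],-v[1],-v[2]]);return (q[:2]/q[2]).T
def tri(rs):
    A=0;b=0
    for e,d in rs:
        d=d/np.linalg.norm(d);M=np.eye(3)-np.outer(d,d);A=A+M;b=b+M@e
    return np.linalg.solve(A,b)
E
python3 - <<'E'
from h import *
np.set_printoptions(precision=3,suppress=True)
o=sensors.get_obs();print(o["tool_pos"],o["tcp_rot"],o["time_s"])
C={}
for n in["top","side","wrist"]:
    c=cam(n);C[n]=c;cv2.imwrite(f"pics/{n}0.png",c["color"]);print(n,c.keys(),c["eye"],c["attitude"],np.array(c["mtx"]).ravel())
    for t in["cabinet","ring","pole","hook","pole_rest","varnish_jar","ink_bottle"]:
        print(t,[(np.array(r["pixel"]).round(1),round(r["p"],2)) for r in viewer.pinpoint(t,n)[:2]])
E
```

```text
[0.127 0.535 0.231] [-0.366 -3.12   0.002] 0.0
top dict_keys(['color', 'mtx', 'eye', 'attitude']) [-0.158  0.004  0.962] [ 0.551 -0.472 -1.372] [530.315   0.    315.702   0.    530.315 238.391   0.      0.      1.   ]
cabinet [(array([181.3, 292. ]), 0.59)]
ring [(array([231.3, 207. ]), 0.76)]
pole [(array([447.4, 290.7]), 0.83)]
hook [(array([417.7, 292.1]), 0.82)]
pole_rest [(array([443.7, 308.2]), 0.97)]
varnish_jar [(array([303.6, 277.1]), 0.8)]
ink_bottle [(array([352.9, 276.8]), 0.61)]
side dict_keys(['color', 'mtx', 'eye', 'attitude']) [ 0.229 -0.803  0.859] [ 0.934 -0.116 -0.178] [503.57    0.    328.682   0.    503.57  241.328   0.      0.      1.   ]
cabinet [(array([298.5, 240.3]), 0.73)]
ring [(array([316.9, 179.7]), 0.78)]
pole [(array([362.1, 368.5]), 0.73)]
hook [(array([350.4, 348.9]), 0.56)]
pole_rest [(array([358.2, 386.8]), 0.93)]
varnish_jar [(array([344.8, 287. ]), 0.62)]
ink_bottle [(array([358.8, 322.3]), 0.61), (array([345.2, 286.4]), 0.59)]
wrist dict_keys(['color', 'mtx', 'eye', 'attitude']) [0.057 0.552 0.374] [-0.246 -0.194  1.328] [386.865   0.    329.296   0.    386.865 241.472   0.      0.      1.   ]
cabinet []
ring []
pole []
hook []
pole_rest []
varnish_jar []
ink_bottle []
```

```bash
cat > m.py <<'E'
from h import *
np.set_printoptions(precision=4,suppress=True)
T={n:cam(n) for n in["top","side"]}
for t in["cabinet","ring","pole","hook","pole_rest","varnish_jar","ink_bottle"]:
    ps={}
    for n in T:
        r=viewer.pinpoint(t,n)
        if r: ps[n]=r[0]["pixel"]
    if len(ps)==2:
        P=tri([ray(T[n],ps[n]) for n in ps]);print(t,P,[np.linalg.norm(proj(T[n],P)[0]-ps[n]).round(1) for n in ps], end=" ")
    z={"cabinet":0,"ring":.262,"pole":.06,"hook":.06}.get(t,0)
    print([onz(T[n],ps[n],z)[:2] for n in ps])
E
python3 m.py; python3 -c "
import cv2,numpy as np
a=cv2.imread('pics/top0.png');b=cv2.imread('pics/side0.png')
cv2.imwrite('pics/t1.png',cv2.resize(a[130:400,100:540],None,fx=1.8,fy=1.8,interpolation=2));cv2.imwrite('pics/s1.png',cv2.resize(b[120:450,180:540],None,fx=1.8,fy=1.8,interpolation=2))"
```

```text
cabinet [0.3967 0.3732 0.0107] [np.float64(2.2), np.float64(1.6)] [array([0.408 , 0.3798]), array([0.3948, 0.383 ])]
ring [0.431  0.2441 0.2671] [np.float64(2.5), np.float64(1.8)] [array([0.4298, 0.2438]), array([0.4369, 0.2595])]
pole [ 0.4434 -0.175   0.0633] [np.float64(0.2), np.float64(0.2)] [array([ 0.4461, -0.1755]), array([ 0.4439, -0.1727])]
hook [ 0.4304 -0.119   0.0654] [np.float64(0.4), np.float64(0.4)] [array([ 0.4348, -0.1195]), array([ 0.4311, -0.1149])]
[array([ 0.4441, -0.1727])]
varnish_jar [0.4778 0.1263 0.0161] [np.float64(0.3), np.float64(0.2)] [array([0.4879, 0.1282]), array([0.4832, 0.1446])]
ink_bottle [ 0.4957  0.0181 -0.0004] [np.float64(0.2), np.float64(0.2)] [array([0.495 , 0.0179]), array([0.496 , 0.0181])]
```

View pics/t1.png

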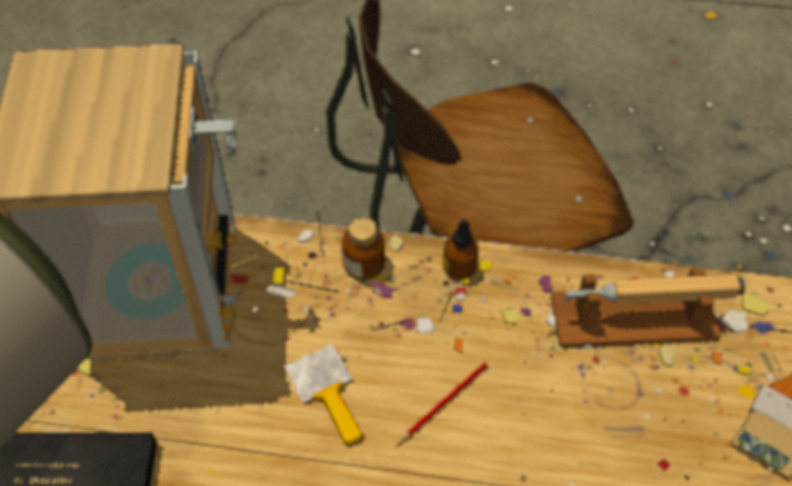

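View pics/s1.png

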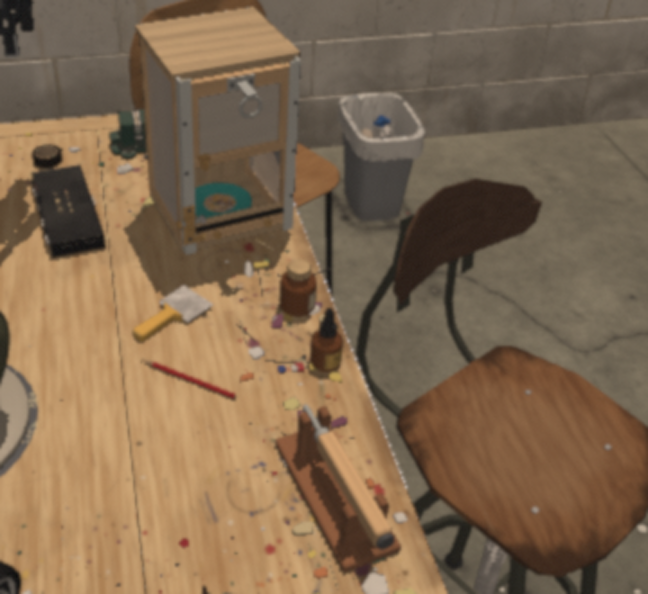

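The top view shows the cabinet at left with its front facing the pole and the ring at crop (230,135). The pole lies in its rest at crop (560–745, 290), hook to the left, and the two bottles stand between at (362,250) and (461,250). The side view agrees: ring at crop (250,100), hook at (307,408).

```bash
cat > m2.py <<'E'
from h import *
from scipy.optimize import least_squares
np.set_printoptions(precision=4,suppress=True)
T={n:cam(n) for n in["top","side"]}
f=lambda p,o:np.array(p)/1.8+o
top=[f(p,(100,130)) for p in[(183,45),(174,192)]]
side=[f(p,(180,120)) for p in[(138,20),(247,6),(299,50),(178,76)]]
for p in top: print("top",onz(T["top"],p,.306))
for p in side: print("side",onz(T["side"],p,.306))
# corners: front(+y cab),front(-y cab): cab y = left of its x (points -X world)
def W(q,P):
    c,s=np.cos(q[2]),np.sin(q[2]);P=np.array(P);return np.c_[q[0]+c*P[:,0]-s*P[:,1],q[1]+s*P[:,0]+c*P[:,1],P[:,2]]
def res(q,hx=.084,hy=.094):
    fr=[(-hx,-hy,.306),(-hx,hy,.306)]
    a=proj(T["top"],W(q,fr))-top
    b=proj(T["side"],W(q,[(hx,hy,.306),(hx,-hy,.306),(-hx,-hy,.306),(-hx,hy,.306)]))-side
    return np.r_[a.ravel(),b.ravel()]
for hx,hy in[(.084,.094),(.082,.09)]:
    s=least_squares(res,[.4,.375,1.8],args=(hx,hy));print(s.x,np.degrees(s.x[2]),s.fun.round(1))
    print("ring pred",W(s.x,[(-.1325,0,.262)]))
for n in T:
    for t in["ring","pole","hook"]:
        r=viewer.cut_out(t,n)
        if r:
            m=r[0]["mask"];y,x=np.nonzero(m);print(n,t,r[0]["p"],m.sum(),x.min(),x.max(),y.min(),y.max())
E
python3 m2.py
```

```text
top [0.5131 0.3106 0.306 ]
top [0.3298 0.267  0.306 ]
side [0.3059 0.4523 0.306 ]
side [0.4733 0.4784 0.306 ]
side [0.5167 0.3176 0.306 ]
side [0.3417 0.267  0.306 ]
[0.4066 0.3724 1.8017] 103.22773375609286 [-0.2 -1.7 -0.5 -2.3 -3.2  3.3  2.2  0.3  0.7  0.9 -3.2 -0.2]
ring pred [[0.4369 0.2434 0.262 ]]
[0.4062 0.3703 1.7968] 102.94921671692317 [-0.1  0.3 -0.7 -3.7 -1.4  3.6  1.4  1.1 -1.1  1.4 -2.2 -0.5]
ring pred [[0.4359 0.2412 0.262 ]]
top ring 0.74 1564 195 230 167 269
top pole 0.94 1054 414 513 283 298
top hook 0.89 895 435 513 282 297
side ring 0.72 2650 286 341 155 215
side pole 0.74 973 349 398 346 424
side hook 0.83 872 350 398 347 424
```

>>> apply_moves:
  plan:
    - {"dz": -40}
    - {"dz": -40}
    - {"dz": -40}
    - {"dz": -40}
    - {"dz": -30}
  fingers: 50

```text
validation failed for argument at $.pl...
```

>>> apply_moves:
  plan:
    - {"dx": 0,"dy": 0,"dz": -40,"yaw": 0}
    - {"dx": 0,"dy": 0,"dz": -40,"yaw": 0}
    - {"dx": 0,"dy": 0,"dz": -40,"yaw": 0}
    - {"dx": 0,"dy": 0,"dz": -40,"yaw": 0}
    - {"dx": 0,"dy": 0,"dz": -30,"yaw": 0}
  fingers: 50

```text
time_s: 2.82
tool_pos: [0.1272, 0.5347, 0.425]
tcp_rot: [0.366, 3.119, 0.006]
force: [-0.1, 1.2, 1.4]
grip_width: 0.0503
gripper_force: 0.0
```

```bash
cat > go.py <<'E'
# usage: go.py x y z azimuth_deg(of tool x)  -> shifts in tool axes
import sys
from h import *
np.set_printoptions(precision=4,suppress=True)
o=sensors.get_obs();M=R.from_rotvec(o["tcp_rot"]).as_matrix()
print("t",o["time_s"],"pos",np.array(o["tool_pos"]),"xaxis",np.degrees(np.arctan2(M[1,0],M[0,0])),"yaxis",M[:,1],"zaxis",M[:,2],"F",np.array(o["force"]),"w",o["grip_width"])
if len(sys.argv)>3:
    t=np.array([float(v) for v in sys.argv[1:4]]);print("d tool mm",M.T@(t-o["tool_pos"])*1000)
if len(sys.argv)>4:
    a=np.radians(float(sys.argv[4]));d=M.T@[np.cos(a),np.sin(a),0];print("yaw",np.arctan2(d[1],d[0]))
E
python3 go.py 0.25 0.1 0.4 103
```

```text
t 2.8167 pos [0.1272 0.5347 0.425 ] xaxis 166.6069557441679 yaxis [0.2316 0.9728 0.0037] zaxis [ 0.0017  0.0034 -1.    ] F [-0.1162  1.1992  1.3881] w 0.05026326377535914
d tool mm [-220.1056 -394.4825   23.745 ]
yaw 1.1101488282336596
```

>>> apply_moves:
  plan:
    - {"dx": -15,"dy": -38,"dz": 0,"yaw": 0}
    - {"dx": -15,"dy": -38,"dz": 0,"yaw": 0}
    - {"dx": -15,"dy": -38,"dz": 0,"yaw": 0}
    - {"dx": -15,"dy": -38,"dz": 0,"yaw": 0}
    - {"dx": -15,"dy": -38,"dz": 0,"yaw": 0}

```text
time_s: 3.23
tool_pos: [0.1559, 0.331, 0.4212]
tcp_rot: [0.365, 3.12, 0.0]
force: [0.7, -1.2, 0.3]
grip_width: 0.0502
gripper_force: 0.0
```

>>> apply_moves:
  plan:
    - {"dx": -24,"dy": -33,"dz": 0,"yaw": 0.11}
    - {"dx": -24,"dy": -33,"dz": 0,"yaw": 0.11}
    - {"dx": -24,"dy": -33,"dz": 0,"yaw": 0.11}
    - {"dx": -30,"dy": -27,"dz": 0,"yaw": 0.11}
    - {"dx": -33,"dy": -20,"dz": 0,"yaw": 0.11}

```text
time_s: 3.65
tool_pos: [0.212, 0.149, 0.4217]
tcp_rot: [1.164, 2.916, 0.001]
force: [1.0, 0.4, 1.5]
grip_width: 0.0499
gripper_force: 0.0
```

```bash
python3 go.py 0.447 -0.19 0.2 103
```

```text
t 3.65 pos [0.212  0.149  0.4217] xaxis 136.48871096540327 yaxis [0.6885 0.7252 0.0014] zaxis [ 0.0019  0.0002 -1.    ] F [0.9702 0.4349 1.4552] w 0.04994951028887538
d tool mm [-403.5273  -84.3593  222.1022]
yaw 0.5844893594306995
```

>>> apply_moves:
  plan:
    - {"dx": -36,"dy": -7,"dz": 16,"yaw": 0.117}
    - {"dx": -37,"dy": -3,"dz": 16,"yaw": 0.117}
    - {"dx": -37,"dy": 1,"dz": 16,"yaw": 0.117}
    - {"dx": -36,"dy": 5,"dz": 16,"yaw": 0.117}
    - {"dx": -35,"dy": 10,"dz": 16,"yaw": 0.117}

```text
time_s: 4.07
tool_pos: [0.3192, -0.0012, 0.3409]
tcp_rot: [1.959, 2.455, 0.001]
force: [1.4, 0.6, -0.9]
grip_width: 0.0498
gripper_force: 0.0
```

>>> apply_moves:
  plan:
    - {"dx": -34,"dy": 14,"dz": 16,"yaw": 0}
    - {"dx": -34,"dy": 14,"dz": 16,"yaw": 0}
    - {"dx": -34,"dy": 14,"dz": 16,"yaw": 0}
    - {"dx": -34,"dy": 14,"dz": 16,"yaw": 0}
    - {"dx": -34,"dy": 14,"dz": 16,"yaw": 0}

```text
time_s: 4.48
tool_pos: [0.4267, -0.1505, 0.2606]
tcp_rot: [1.951, 2.462, 0.0]
force: [0.1, 0.5, 1.2]
grip_width: 0.05
gripper_force: 0.0
```

>>> apply_moves:
  plan:
    - {"dx": -20,"dy": 6,"dz": 16,"yaw": 0}
    - {"dx": -10,"dy": 3,"dz": 16,"yaw": 0}
    - {"dx": 0,"dy": 0,"dz": 16,"yaw": 0}
    - {"dx": 0,"dy": 0,"dz": 0,"yaw": 0}

```text
time_s: 4.82
tool_pos: [0.4407, -0.1757, 0.2106]
tcp_rot: [-1.949, -2.457, 0.0]
force: [-0.1, -0.5, -0.7]
grip_width: 0.0494
gripper_force: 0.0
```

```bash
python3 go.py 0.447 -0.19 0.2 103
cat > w.py <<'E'
from h import *
import sys
np.set_printoptions(precision=4,suppress=True)
c=cam("wrist");cv2.imwrite("pics/%s.png"%sys.argv[1],c["color"])
for t in["pole","hook","pole_rest"]:
    for r in viewer.pinpoint(t,"wrist")[:1]: print(t,r["p"],r["pixel"],onz(c,r["pixel"],0 if t=="pole_rest" else .06))
r=viewer.cut_out("pole","wrist")
if r:
    m=r[0]["mask"].astype(np.uint8);m=cv2.morphologyEx(m,cv2.MORPH_OPEN,np.ones((15,15)))
    y,x=np.nonzero(m);(_, _),(w,h),_=cv2.minAreaRect(np.c_[x,y].astype(np.float32))
    P=np.array([onz(c,p,.072) for p in np.c_[x,y][::10]]);mu=P.mean(0);u,s,v=np.linalg.svd((P-mu)[:,:2],full_matrices=False)
    d=v[0]*np.sign(v[0][1]);k=(P-mu)[:,:2]@d;print("axis centre(z .072)",mu,"az",np.degrees(np.arctan2(d[1],d[0])),"extent",k.min(),k.max(),"sd across",s[1]/len(P)**.5)
E
python3 w.py w1
```

```text
t 4.8167 pos [ 0.4407 -0.1757  0.2106] xaxis 103.16639504871954 yaxis [ 0.9737  0.2278 -0.0037] zaxis [-0.0046  0.0034 -1.    ] F [-0.144  -0.4978 -0.6928] w 0.04940839122549513
d tool mm [-15.3882   2.9326  10.4991]
yaw 0.002920570432042837
pole 0.64 [340.4, 219.6] [ 0.4485 -0.1697  0.06  ]
hook 0.67 [342.6, 140.2] [ 0.4359 -0.1113  0.06  ]
pole_rest 0.76 [339.2, 200.6] [ 0.4478 -0.1658  0.    ]
axis centre(z .072) [ 0.4559 -0.2128  0.072 ] az 101.15951331849256 extent -0.08130940493706768 0.07229236445953056 sd across 0.005625862704013355
```

View pics/w1.png

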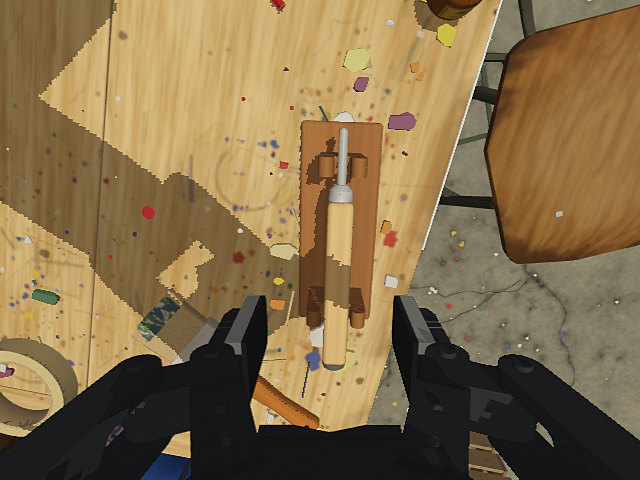

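The wrist view shows the pole from the hook at (343,130) to the handle end at (334,367), clear between the open fingers at x = 265 and 395. The axis is about 101.5°.

>>> apply_moves:
  plan:
    - {"dx": -4,"dy": 3.5,"dz": 30,"yaw": 0.025}
    - {"dx": -4,"dy": 3.5,"dz": 30,"yaw": 0}
    - {"dx": 0,"dy": 0,"dz": 30,"yaw": 0}
    - {"dx": 0,"dy": 0,"dz": 20,"yaw": 0}
    - {"dx": 0,"dy": 0,"dz": 0,"yaw": 0}

```text
time_s: 5.48
tool_pos: [0.4489, -0.1811, 0.101]
tcp_rot: [-1.978, -2.434, 0.0]
force: [-1.3, 1.1, -0.9]
grip_width: 0.0498
gripper_force: 0.0
```

```bash
python3 go.py 0.4497 -0.182 0.040 101.5; python3 w.py w2
python3 - <<'E'
from h import *
c=cam("wrist")
o=sensors.get_obs();M=R.from_rotvec(o["tcp_rot"]).as_matrix()
for s in(-.05,0,.05): print(proj(c,np.array(o["tool_pos"])+M@[s,0,.04]).round())
E
```

```text
t 5.4833 pos [ 0.4489 -0.1811  0.101 ] xaxis 101.79834349494925 yaxis [ 0.9789  0.2045 -0.0036] zaxis [-0.0043  0.0031 -1.    ] F [-1.2512  1.135  -0.8521] w 0.04979760244570978
d tool mm [-1.2449  0.7834 60.9997]
yaw 0.005221217426737038
hook 0.59 [331.6, 135.0] [ 0.4364 -0.1129  0.06  ]
pole_rest 0.72 [330.6, 133.3] [ 0.436  -0.1131  0.    ]
axis centre(z .072) [ 0.4513 -0.1882  0.072 ] az 101.34097252482769 extent -0.07665279221265589 0.08517181397344532 sd across 0.005201422292189978
[[327. 362.]]
[[327. 277.]]
[[327. 177.]]
```

View pics/w2.png

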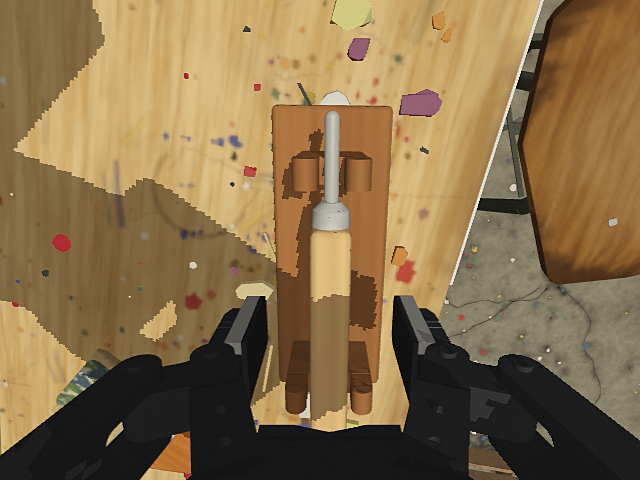

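The pole is centred between the fingers: rod end at (332,112), handle front edge at (330,230), fingers at 268 and 393. I'm descending to grip.

>>> apply_moves:
  plan:
    - {"dx": -1,"dy": 1,"dz": 30,"yaw": 0.005}
    - {"dx": 0,"dy": 0,"dz": 20,"yaw": 0}
    - {"dx": 0,"dy": 0,"dz": 11,"yaw": 0}
    - {"dx": 0,"dy": 0,"dz": 0,"yaw": 0}

```text
time_s: 6.12
tool_pos: [0.4508, -0.1826, 0.0414]
tcp_rot: [-1.986, -2.431, 0.0]
force: [-0.2, 0.2, 0.3]
grip_width: 0.0497
gripper_force: 0.0
```

>>> apply_moves:
  plan:
    - {"dx": 0,"dy": 0,"dz": 0,"yaw": 0}
    - {"dx": 0,"dy": 0,"dz": 0,"yaw": 0}
    - {"dx": 0,"dy": 0,"dz": 0,"yaw": 0}
    - {"dx": 0,"dy": 0,"dz": 0,"yaw": 0}
    - {"dx": 0,"dy": 0,"dz": 0,"yaw": 0}
  fingers: 10
  grip_force: 100

```text
time_s: 6.53
tool_pos: [0.452, -0.1833, 0.0439]
tcp_rot: [1.987, 2.43, 0.001]
force: [-1.0, 0.9, 5.1]
grip_width: 0.0182
gripper_force: 97.5
```

```bash
python3 go.py 0.449 -0.182 0.16 101.3
python3 - <<'E'
from h import *
c=cam("wrist")
for p,z in[((332,112),.0635),((330,230),.072)]:print(onz(c,p,z)) if 0 else None
o=sensors.get_obs();print(o["gripper_force"],o["moment"])
for r in viewer.pinpoint("hook","wrist")[:1]: print(r["p"],r["pixel"],onz(c,r["pixel"],.06))
E
```

```text
t 6.5333 pos [ 0.452  -0.1833  0.0439] xaxis 101.47021689638085 yaxis [0.98   0.1989 0.0021] zaxis [ 0.0024 -0.0016 -1.    ] F [-1.0326  0.8741  5.0867] w 0.018243837628632156
d tool mm [   1.6695   -2.3894 -116.0912]
yaw 0.0029750358532867533
97.46195197105408 [ 0.08508063  0.1900495  -0.24092336]
0.68 [328.4, 131.4] [ 0.43821493 -0.1130432   0.06      ]
```

>>> apply_moves:
  plan:
    - {"dx": 0,"dy": 0,"dz": -10,"yaw": 0}
    - {"dx": 0,"dy": 0,"dz": -20,"yaw": 0}
    - {"dx": 0,"dy": 0,"dz": -35,"yaw": 0}
    - {"dx": 0,"dy": 0,"dz": -40,"yaw": 0}
    - {"dx": 0,"dy": 0,"dz": -40,"yaw": 0}

```text
time_s: 7.05
tool_pos: [0.4509, -0.1826, 0.1899]
tcp_rot: [1.987, 2.433, 0.0]
force: [0.3, -0.2, -0.6]
grip_width: 0.0183
gripper_force: 97.8
```

>>> apply_moves:
  plan:
    - {"dx": 20,"dy": 0,"dz": -34,"yaw": 0}
    - {"dx": 20,"dy": 0,"dz": -34,"yaw": 0}
    - {"dx": 0,"dy": 0,"dz": 0,"yaw": 0}

```text
time_s: 7.3
tool_pos: [0.4442, -0.1422, 0.2627]
tcp_rot: [1.978, 2.425, 0.003]
force: [0.3, -0.4, -0.7]
grip_width: 0.0182
gripper_force: 97.9
```

```bash
cat > p.py <<'E'
from h import *
np.set_printoptions(precision=4,suppress=True)
T={n:cam(n) for n in["top","side","wrist"]}
o=sensors.get_obs();M=R.from_rotvec(o["tcp_rot"]).as_matrix();t=np.array(o["tool_pos"]);print("tcp",t,"xaz",np.degrees(np.arctan2(M[1,0],M[0,0])),"zax",M[:,2])
for k in["ring","hook"]:
    ps={n:r[0] for n in T if (r:=viewer.pinpoint(k,n))}
    print(k,{n:(np.round(v["pixel"],1),round(v["p"],2)) for n,v in ps.items()})
    ok=[n for n in ps if ps[n]["p"]>.3]
    for S in (["top","side"],["top","side","wrist"]):
        if all(n in ok for n in S):
            P=tri([ray(T[n],ps[n]["pixel"]) for n in S]);print(S,P,"tool rel",M.T@(P-t)*1e3,[(proj(T[n],P)[0]-ps[n]["pixel"]).round(1) for n in S])
h=t+M@[.071,0,-.018];print("hook model",h,{n:proj(T[n],h)[0].round(1) for n in T})
E
python3 p.py
```

```text
tcp [ 0.4431 -0.1436  0.2555] xaz 101.52222850429337 zax [ 0.0005 -0.0005 -1.    ]
ring {'side': (array([319. , 179.9]), 0.81)}
hook {'top': (array([413.2, 222.9]), 0.6), 'side': (array([349.5, 255.9]), 0.73), 'wrist': (array([329.1, 127.9]), 0.58)}
['top', 'side'] [ 0.4324 -0.0743  0.2749] tool rel [ 69.9537   3.4332 -19.3896] [array([0. , 0.1]), array([ 0.1, -0.1])]
['top', 'side', 'wrist'] [ 0.4312 -0.0735  0.2752] tool rel [ 71.0396   2.4116 -19.7639] [array([-0.5,  0.4]), array([-0.7, -0.4]), array([4.5, 6.1])]
hook model [ 0.4289 -0.074   0.2735] {'top': array([412.8, 225.1]), 'side': array([347.6, 256.5]), 'wrist': array([325.8, 134. ])}
```

>>> apply_moves:
  plan:
    - {"dx": 37,"dy": 10,"dz": 0,"yaw": 0}
    - {"dx": 37,"dy": 10,"dz": 0,"yaw": 0}
    - {"dx": 37,"dy": 10,"dz": 0,"yaw": 0}
    - {"dx": 37,"dy": 10,"dz": 0,"yaw": 0}
    - {"dx": 37,"dy": 10,"dz": 2,"yaw": 0}

```text
time_s: 8.17
tool_pos: [0.4554, 0.049, 0.2533]
tcp_rot: [-1.989, -2.432, 0.0]
force: [0.8, 0.1, -0.5]
grip_width: 0.0183
gripper_force: 97.9
```

>>> apply_moves:
  plan:
    - {"dx": 37,"dy": 10,"dz": 2,"yaw": -0.026}
    - {"dx": 25,"dy": 7,"dz": 2,"yaw": 0}
    - {"dx": 15,"dy": 4,"dz": 0,"yaw": 0}
    - {"dx": 0,"dy": 0,"dz": 0,"yaw": 0}
    - {"dx": 0,"dy": 0,"dz": 0,"yaw": 0}

```text
time_s: 8.58
tool_pos: [0.4596, 0.1274, 0.2489]
tcp_rot: [-1.954, -2.46, 0.001]
force: [-0.3, 0.6, -0.6]
grip_width: 0.0186
gripper_force: 97.9
```

```bash
python3 p.py
python3 - <<'E'
from h import *
a=cam("side")["color"][130:280,240:400];b=cam("top")["color"][140:290,190:350];w=cam("wrist")["color"]
cv2.imwrite("pics/c1.png",np.vstack([np.hstack([cv2.resize(a,(400,375),interpolation=2),cv2.resize(b,(400,375),interpolation=2)]),cv2.resize(w[:180,150:534],(800,225),interpolation=2) if 0 else cv2.resize(w[0:180],(800,225))]))
E
```

```text
tcp [0.4598 0.1262 0.2493] xaz 102.90818493406975 zax [-0.0003 -0.0003 -1.    ]
ring {'side': (array([320.5, 177.5]), 0.61)}
hook {'side': (array([326.3, 192. ]), 0.9)}
hook model [0.4439 0.1954 0.2673] {'top': array([258.3, 204.4]), 'side': array([327., 188.]), 'wrist': array([326.7, 134. ])}
```

View pics/c1.png

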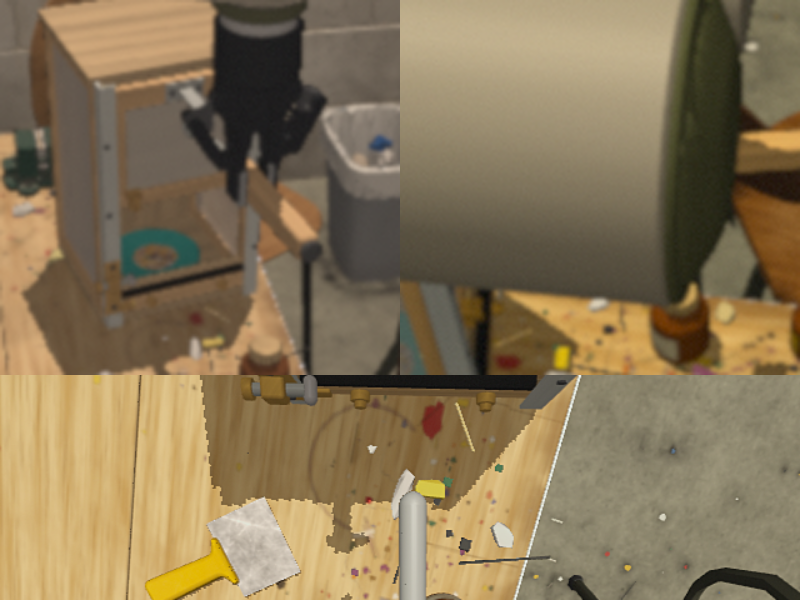

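Side and top views are blocked by the hand here. The wrist view shows only the rod end at crop (412,500), so I'm moving closer to bring the ring into the wrist view.

>>> apply_moves:
  plan:
    - {"dx": 10,"dy": 0,"dz": 0,"yaw": 0}
    - {"dx": 8,"dy": 0,"dz": 0,"yaw": 0}
    - {"dx": 0,"dy": 0,"dz": 0,"yaw": 0}

```text
time_s: 9.43
tool_pos: [0.455, 0.1463, 0.2494]
tcp_rot: [-1.954, -2.46, -0.0]
force: [0.3, -0.8, -1.0]
grip_width: 0.0183
gripper_force: 97.9
```

```bash
python3 p.py
python3 - <<'E'
from h import *
c=cam("wrist");w=c["color"]
P=np.array([[.434,.243,.262],[.437,.243,.262],[.434,.243,.279],[.430,.244,.262]]);print(proj(c,P).round(0))
for n in("top","side"): print(n,proj(cam(n),P).round(1))
cv2.imwrite("pics/c2.png",cv2.resize(w[0:200,200:467],(800,599),interpolation=2))
E
```

```text
tcp [0.4555 0.1451 0.2494] xaz 103.03495620238256 zax [-0.     -0.0001 -1.    ]
ring {'side': (array([318.9, 179.2]), 0.56), 'wrist': (array([341.1,   3.7]), 0.85)}
hook {'side': (array([323.8, 184.9]), 0.77), 'wrist': (array([329. , 130.7]), 0.66)}
hook model [0.4394 0.2142 0.2674] {'top': array([247.2, 205.1]), 'side': array([323.6, 184.1]), 'wrist': array([326.8, 134.3])}
[[330.  30.]
 [340.  33.]
 [330.  15.]
 [318.  23.]]
top [[230.9 207.8]
 [231.3 206.5]
 [229.7 201.3]
 [229.8 209.4]]
side [[319.  180.4]
 [320.2 180.3]
 [319.1 174.1]
 [317.3 180.3]]
```

View pics/c2.png

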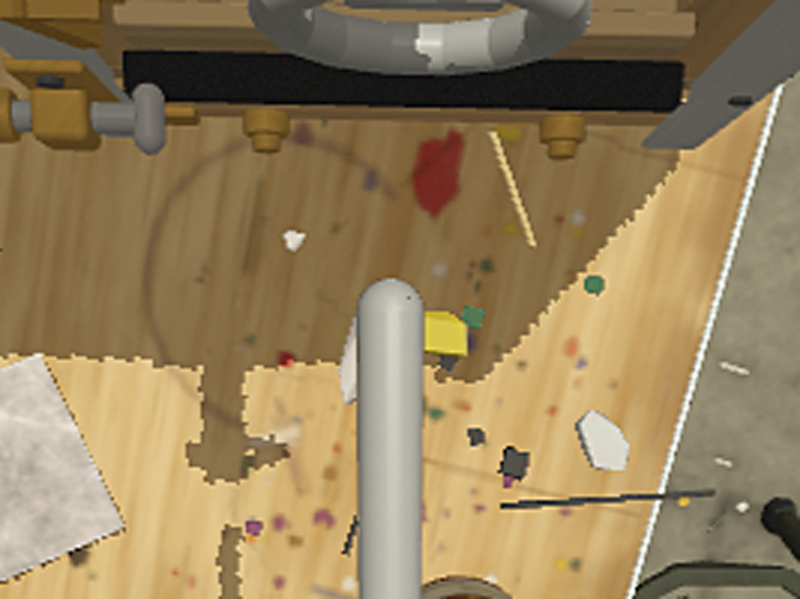

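Run:
```python
from h import *
c=cam("wrist");d=np.array([np.cos(np.radians(103)),np.sin(np.radians(103)),0])
for y in(.238,.241,.244,.247):
    Pc=np.array([.4365+(.243-y)*.23,y,.262]);pts=[Pc+[0,0,-.017*1],Pc-.0025*d+[0,0,-.0145],Pc-.0018*d+[0,0,-.0163]];print(y,proj(c,pts).round(1).tolist())
e=np.array([.0715+.0,0,0]);o=sensors.get_obs();M=R.from_rotvec(o["tcp_rot"]).as_matrix()
for x in(80,82.5,85): print(x,proj(c,np.array(o["tool_pos"])+M@[x/1e3,.001,-.019]).round(1))
```

```text
0.238 [[337.0, 60.5], [337.1, 67.2], [337.0, 65.8]]
0.241 [[337.1, 50.7], [337.2, 57.4], [337.1, 56.1]]
0.244 [[337.1, 40.8], [337.2, 47.5], [337.1, 46.2]]
0.247 [[337.2, 30.8], [337.3, 37.4], [337.2, 36.2]]
80 [[329.9 102.3]]
82.5 [[329.9  93.4]]
85 [[329.9  84.4]]
```

>>> apply_moves:
  plan:
    - {"dx": 4,"dy": 1.7,"dz": 1,"yaw": 0}
    - {"dx": 6,"dy": 1.7,"dz": 1,"yaw": 0}
    - {"dx": 5,"dy": 0,"dz": 0,"yaw": 0}
    - {"dx": 0,"dy": 0,"dz": 0,"yaw": 0}

```text
time_s: 10.42
tool_pos: [0.4552, 0.1611, 0.2473]
tcp_rot: [-1.954, -2.459, 0.0]
force: [0.1, 0.9, -2.1]
grip_width: 0.0183
gripper_force: 97.9
```

```bash
python3 go.py
python3 - <<'E'
from h import *
c=cam("wrist");w=c["color"]
cv2.imwrite("pics/c3.png",cv2.resize(w[0:200,200:467],(800,599),interpolation=2))
E
```

```text
t 10.4167 pos [0.4552 0.1611 0.2473] xaxis 103.0529195482622 yaxis [ 0.9742  0.2259 -0.0003] zaxis [-0.0003  0.0002 -1.    ] F [ 0.1046  0.9364 -2.059 ] w 0.018303977499178514
```

View pics/c3.png

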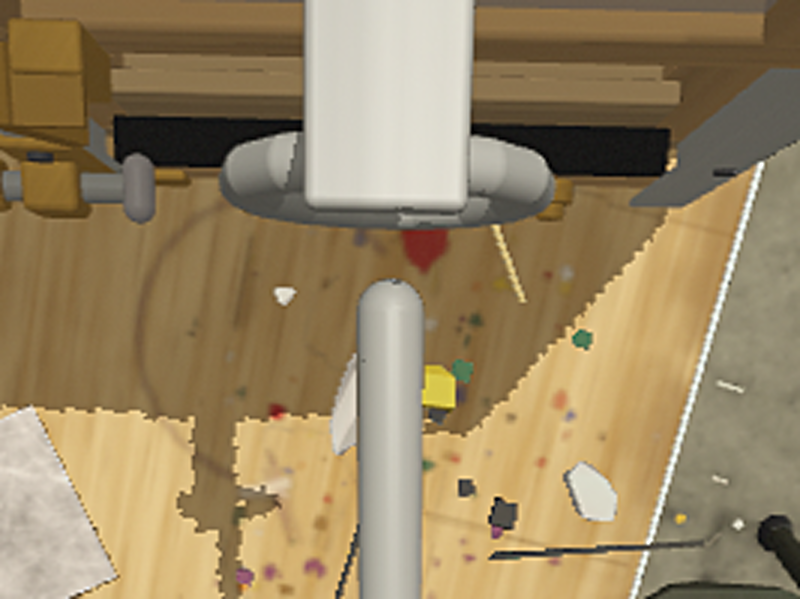

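The rod (col 390) is centred under the tongue and ring (col 388), with its tip about 9 mm short of the ring plane. I'm inserting it.

>>> apply_moves:
  plan:
    - {"dx": 6,"dy": 0,"dz": 0,"yaw": 0}
    - {"dx": 6,"dy": 0,"dz": 0,"yaw": 0}
    - {"dx": 6,"dy": 0,"dz": 0,"yaw": 0}
    - {"dx": 7,"dy": 0,"dz": 0,"yaw": 0}
    - {"dx": 0,"dy": 0,"dz": 0,"yaw": 0}

```text
time_s: 10.88
tool_pos: [0.4495, 0.1857, 0.2474]
tcp_rot: [-1.954, -2.459, -0.0]
force: [-0.2, -1.2, -0.8]
grip_width: 0.0185
gripper_force: 97.9
```

```bash
python3 go.py
python3 - <<'E'
from h import *
c=cam("wrist");w=c["color"]
cv2.imwrite("pics/c4.png",cv2.resize(w[0:200,200:467],(800,599),interpolation=2))
E
```

```text
t 10.8833 pos [0.4495 0.1857 0.2474] xaxis 103.05587789338212 yaxis [0.9742 0.2259 0.    ] zaxis [-0.0001  0.0003 -1.    ] F [-0.1507 -1.2226 -0.8264] w 0.018474235273962806
```

View pics/c4.png

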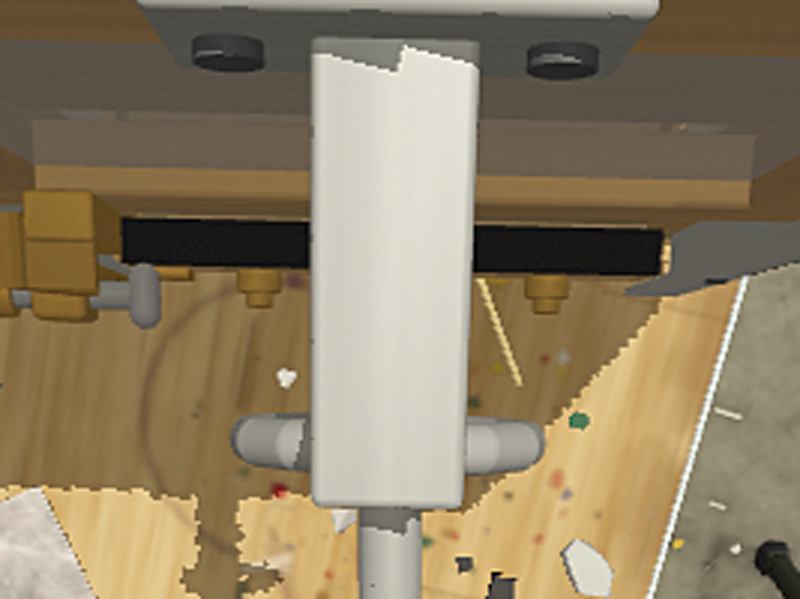

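The rod tip has gone through under the tongue, with the ring at row 443 about 5 mm behind the throat. Now I'm lowering it gently.

>>> apply_moves:
  plan:
    - {"dx": 0,"dy": 0,"dz": 3,"yaw": 0}
    - {"dx": 0,"dy": 0,"dz": 3,"yaw": 0}
    - {"dx": 0,"dy": 0,"dz": 3,"yaw": 0}
    - {"dx": 0,"dy": 0,"dz": 3,"yaw": 0}
    - {"dx": 0,"dy": 0,"dz": 3,"yaw": 0}

```text
time_s: 11.35
tool_pos: [0.45, 0.1843, 0.2322]
tcp_rot: [1.956, 2.458, 0.0]
force: [-1.0, -0.7, 1.0]
grip_width: 0.0186
gripper_force: 98.2
```

>>> apply_moves:
  plan:
    - {"dx": 0,"dy": 0,"dz": 3,"yaw": 0}
    - {"dx": 0,"dy": 0,"dz": 3,"yaw": 0}
    - {"dx": 0,"dy": 0,"dz": 3,"yaw": 0}
    - {"dx": 0,"dy": 0,"dz": 3,"yaw": 0}
    - {"dx": 0,"dy": 0,"dz": 3,"yaw": 0}

```text
time_s: 11.77
tool_pos: [0.45, 0.1844, 0.2171]
tcp_rot: [1.956, 2.458, 0.0]
force: [-0.4, -1.1, 1.8]
grip_width: 0.0182
gripper_force: 98.2
```

```bash
python3 go.py
python3 - <<'E'
from h import *
c=cam("wrist")
for k in("ring","hook"):print(k,[(r["p"],r["pixel"]) for r in viewer.pinpoint(k,"wrist")[:1]])
o=sensors.get_obs();print(o["moment"])
E
```

```text
t 11.7667 pos [0.45   0.1844 0.2171] xaxis 102.98342810398479 yaxis [0.9744 0.2247 0.0002] zaxis [ 0.0002 -0.0001 -1.    ] F [-0.3673 -1.1303  1.8101] w 0.01824899842142119
ring [(0.9, [328.5, 140.5])]
hook []
[-0.01614632 -0.03409379  0.00197386]
```

>>> apply_moves:
  plan:
    - {"dx": 0,"dy": 0,"dz": 5,"yaw": 0}
    - {"dx": 0,"dy": 0,"dz": 5,"yaw": 0}
    - {"dx": 0,"dy": 0,"dz": 5,"yaw": 0}
    - {"dx": 0,"dy": 0,"dz": 5,"yaw": 0}
    - {"dx": 0,"dy": 0,"dz": 5,"yaw": 0}

```text
time_s: 12.33
tool_pos: [0.4499, 0.1846, 0.1919]
tcp_rot: [1.956, 2.458, 0.0]
force: [0.9, -0.2, 2.1]
grip_width: 0.0183
gripper_force: 98.3
```

>>> apply_moves:
  plan:
    - {"dx": 0,"dy": 0,"dz": 5,"yaw": 0}
    - {"dx": 0,"dy": 0,"dz": 5,"yaw": 0}
    - {"dx": 0,"dy": 0,"dz": 5,"yaw": 0}
    - {"dx": 0,"dy": 0,"dz": 5,"yaw": 0}
    - {"dx": 0,"dy": 0,"dz": 5,"yaw": 0}

```text
time_s: 12.75
tool_pos: [0.4499, 0.1845, 0.1669]
tcp_rot: [-1.956, -2.458, -0.0]
force: [1.9, 0.2, 2.2]
grip_width: 0.0184
gripper_force: 98.4
```

>>> apply_moves:
  plan:
    - {"dx": 0,"dy": 0,"dz": 3,"yaw": 0}
    - {"dx": 0,"dy": 0,"dz": 3,"yaw": 0}
    - {"dx": 0,"dy": 0,"dz": 2,"yaw": 0}
    - {"dx": 0,"dy": 0,"dz": 2,"yaw": 0}

```text
time_s: 13.08
tool_pos: [0.4499, 0.1845, 0.1572]
tcp_rot: [1.956, 2.458, 0.0]
force: [1.2, 0.1, 3.5]
grip_width: 0.0185
gripper_force: 98.3
```

```bash
python3 go.py
python3 - <<'E'
from h import *
c=cam("wrist")
for k in("ring","hook"):print(k,[(r["p"],r["pixel"]) for r in viewer.pinpoint(k,"wrist")[:1]])
E
```

```text
t 13.0833 pos [0.4499 0.1845 0.1572] xaxis 102.99250475370106 yaxis [0.9744 0.2248 0.    ] zaxis [ 0. -0. -1.] F [1.2217 0.1184 3.4957] w 0.01848352295068761
ring [(0.88, [328.7, 144.3])]
hook [(0.69, [329.8, 296.1])]
```

>>> apply_moves:
  plan:
    - {"dx": 0,"dy": 0,"dz": 1,"yaw": 0}
    - {"dx": 0,"dy": 0,"dz": 1,"yaw": 0}
    - {"dx": 0,"dy": 0,"dz": 1,"yaw": 0}
    - {"dx": 0,"dy": 0,"dz": 1,"yaw": 0}
    - {"dx": 0,"dy": 0,"dz": 1,"yaw": 0}

```text
time_s: 13.65
tool_pos: [0.4499, 0.1845, 0.1523]
tcp_rot: [1.956, 2.458, -0.0]
force: [0.1, -0.0, 1.5]
grip_width: 0.0184
gripper_force: 98.3
```

>>> apply_moves:
  plan:
    - {"dx": 0,"dy": 0,"dz": 1,"yaw": 0}
    - {"dx": 0,"dy": 0,"dz": 1,"yaw": 0}
    - {"dx": 0,"dy": 0,"dz": 1,"yaw": 0}
    - {"dx": 0,"dy": 0,"dz": 1,"yaw": 0}
    - {"dx": 0,"dy": 0,"dz": 1,"yaw": 0}

```text
time_s: 14.07
tool_pos: [0.45, 0.1845, 0.1475]
tcp_rot: [1.956, 2.458, 0.0]
force: [0.4, -1.5, 4.0]
grip_width: 0.0183
gripper_force: 98.5
```

>>> apply_moves:
  plan:
    - {"dx": 0,"dy": 0,"dz": 1,"yaw": 0}
    - {"dx": 0,"dy": 0,"dz": 1,"yaw": 0}
    - {"dx": 0,"dy": 0,"dz": 1,"yaw": 0}
    - {"dx": 0,"dy": 0,"dz": 1,"yaw": 0}
    - {"dx": 0,"dy": 0,"dz": 1,"yaw": 0}

```text
time_s: 14.48
tool_pos: [0.45, 0.1845, 0.1423]
tcp_rot: [1.956, 2.458, 0.0]
force: [0.7, -0.1, 5.5]
grip_width: 0.0185
gripper_force: 98.6
```

>>> apply_moves:
  plan:
    - {"dx": 0,"dy": 0,"dz": 1,"yaw": 0}
    - {"dx": 0,"dy": 0,"dz": 1,"yaw": 0}
    - {"dx": 0,"dy": 0,"dz": 0,"yaw": 0}

```text
time_s: 14.73
tool_pos: [0.4499, 0.1845, 0.1403]
tcp_rot: [1.956, 2.458, 0.0]
force: [-0.0, -0.3, 3.8]
grip_width: 0.0186
gripper_force: 98.6
```

>>> apply_moves:
  plan:
    - {"dx": 0,"dy": 0,"dz": 1,"yaw": 0}
    - {"dx": 0,"dy": 0,"dz": 1,"yaw": 0}
    - {"dx": 0,"dy": 0,"dz": 0,"yaw": 0}

```text
time_s: 14.98
tool_pos: [0.4499, 0.1845, 0.1383]
tcp_rot: [1.956, 2.458, 0.0]
force: [0.2, 0.0, 4.9]
grip_width: 0.0183
gripper_force: 98.6
```

>>> apply_moves:
  plan:
    - {"dx": 0,"dy": 0,"dz": 1,"yaw": 0}
    - {"dx": 0,"dy": 0,"dz": 1,"yaw": 0}
    - {"dx": 0,"dy": 0,"dz": 0,"yaw": 0}

```text
time_s: 15.23
tool_pos: [0.45, 0.1845, 0.1364]
tcp_rot: [1.956, 2.458, 0.0]
force: [-0.1, -0.2, 5.4]
grip_width: 0.0182
gripper_force: 98.6
```

```bash
cat > f.py <<'E'
from h import *
F=[]
for i in range(8): cam("wrist");F.append(sensors.get_obs()["force"])
F=np.array(F);o=sensors.get_obs();print(o["time_s"],"F",F.mean(0).round(2),"sd",F.std(0).round(2),"z",o["tool_pos"][2])
for k in("ring",):print(k,[(r["p"],r["pixel"]) for r in viewer.pinpoint(k,"wrist")[:1]])
E
python3 f.py
```

```text
15.6333 F [0.23 0.05 4.37] sd [0.53 0.27 0.38] z 0.13639879211436243
ring [(0.77, [327.8, 142.2])]
```

>>> apply_moves:
  plan:
    - {"dx": 0,"dy": 0,"dz": 1,"yaw": 0}
    - {"dx": 0,"dy": 0,"dz": 1,"yaw": 0}
    - {"dx": 0,"dy": 0,"dz": 0,"yaw": 0}

```text
time_s: 15.93
tool_pos: [0.4499, 0.1845, 0.1343]
tcp_rot: [-1.956, -2.458, -0.0]
force: [-0.2, -0.3, 4.7]
grip_width: 0.0185
gripper_force: 98.6
```

>>> apply_moves:
  plan:
    - {"dx": 0,"dy": 0,"dz": 1,"yaw": 0}
    - {"dx": 0,"dy": 0,"dz": 0.5,"yaw": 0}
    - {"dx": 0,"dy": 0,"dz": 0,"yaw": 0}

```text
time_s: 16.18
tool_pos: [0.4498, 0.1845, 0.1327]
tcp_rot: [-1.956, -2.458, 0.0]
force: [1.0, 0.5, 2.4]
grip_width: 0.0185
gripper_force: 98.5
```

```bash
python3 f.py
```

```text
16.5833 F [0.84 0.18 2.11] sd [0.34 0.61 0.35] z 0.1328005949233503
ring [(0.63, [327.7, 141.9])]
```

>>> apply_moves:
  plan:
    - {"dx": 0,"dy": 0,"dz": 0.7,"yaw": 0}
    - {"dx": 0,"dy": 0,"dz": 0,"yaw": 0}
    - {"dx": 0,"dy": 0,"dz": 0,"yaw": 0}

```text
time_s: 16.88
tool_pos: [0.4499, 0.1845, 0.1322]
tcp_rot: [-1.956, -2.458, 0.0]
force: [0.3, 0.7, 2.4]
grip_width: 0.0182
gripper_force: 98.5
```

>>> apply_moves:
  plan:
    - {"dx": 0,"dy": 0,"dz": -1.5,"yaw": 0}
    - {"dx": 0,"dy": 0,"dz": -1.5,"yaw": 0}
    - {"dx": 0,"dy": 0,"dz": -1.5,"yaw": 0}
    - {"dx": 0,"dy": 0,"dz": -1.5,"yaw": 0}
    - {"dx": 0,"dy": 0,"dz": 0,"yaw": 0}

```text
time_s: 17.3
tool_pos: [0.4499, 0.1845, 0.1384]
tcp_rot: [1.956, 2.458, -0.0]
force: [0.0, 0.3, -2.5]
grip_width: 0.0182
gripper_force: 98.0
```

```bash
python3 f.py
```

```text
17.7 F [ 0.12 -0.17 -1.18] sd [0.43 0.51 0.58] z 0.1381559423080781
ring [(0.64, [329.2, 143.5])]
```

The force has fallen to the pole's weight alone, so the catch holds. Next I'm unhooking.

>>> apply_moves:
  plan:
    - {"dx": 0,"dy": 0,"dz": -3,"yaw": 0}
    - {"dx": 0,"dy": 0,"dz": -3,"yaw": 0}
    - {"dx": 0,"dy": 0,"dz": -2.3,"yaw": 0}
    - {"dx": 0,"dy": 0,"dz": 0,"yaw": 0}

```text
time_s: 18.08
tool_pos: [0.4502, 0.1846, 0.1471]
tcp_rot: [1.955, 2.458, 0.001]
force: [0.6, 0.1, -0.8]
grip_width: 0.0182
gripper_force: 98.0
```

```bash
python3 f.py
```

```text
18.4833 F [-0.11 -0.22 -1.15] sd [0.51 0.4  0.48] z 0.1464237204179219
ring [(0.69, [328.3, 141.6])]
```

>>> apply_moves:
  plan:
    - {"dx": -5,"dy": 0,"dz": 0,"yaw": 0}
    - {"dx": -5,"dy": 0,"dz": 0,"yaw": 0}
    - {"dx": -5,"dy": 0,"dz": 0,"yaw": 0}

```text
time_s: 18.78
tool_pos: [0.4534, 0.1693, 0.1465]
tcp_rot: [1.956, 2.458, -0.0]
force: [0.0, -0.1, -1.5]
grip_width: 0.0186
gripper_force: 98.0
```

>>> apply_moves:
  plan:
    - {"dx": -6,"dy": 0,"dz": 0,"yaw": 0}
    - {"dx": -6,"dy": 0,"dz": 0,"yaw": 0}
    - {"dx": -8,"dy": 0,"dz": 0,"yaw": 0}
    - {"dx": -10,"dy": 0,"dz": 0,"yaw": 0}
    - {"dx": -15,"dy": 0,"dz": 0,"yaw": 0}

```text
time_s: 19.2
tool_pos: [0.4634, 0.1254, 0.1465]
tcp_rot: [-1.955, -2.459, -0.0]
force: [0.8, 0.1, -1.3]
grip_width: 0.0184
gripper_force: 98.0
```

```bash
python3 f.py; python3 go.py .4515 -.1830 .16 101.4
```

```text
19.6 F [ 0.17  0.05 -1.27] sd [0.78 0.41 0.49] z 0.14649531701247637
ring []
t 19.65 pos [0.4632 0.1264 0.1465] xaxis 103.02729304713009 yaxis [ 0.9743  0.2254 -0.    ] zaxis [-0.0001  0.0001 -1.    ] F [-0.3432 -0.0451 -0.9983] w 0.018529649793430067
d tool mm [-298.806   -81.184   -13.5325]
yaw 0.02840162530216209
```

>>> apply_moves:
  plan:
    - {"dx": -25,"dy": -7,"dz": -25,"yaw": 0.028}
    - {"dx": -33,"dy": -8,"dz": -20,"yaw": 0}
    - {"dx": -38,"dy": -10,"dz": 0,"yaw": 0}
    - {"dx": -38,"dy": -10,"dz": 0,"yaw": 0}
    - {"dx": -38,"dy": -10,"dz": 0,"yaw": 0}

```text
time_s: 20.07
tool_pos: [0.4536, -0.0528, 0.1919]
tcp_rot: [1.988, 2.431, 0.001]
force: [1.0, 0.4, -1.1]
grip_width: 0.0185
gripper_force: 98.0
```

>>> apply_moves:
  plan:
    - {"dx": -38,"dy": -10,"dz": 0,"yaw": 0}
    - {"dx": -38,"dy": -8,"dz": 0,"yaw": 0}
    - {"dx": -25,"dy": -5,"dz": 10,"yaw": 0}
    - {"dx": -12,"dy": -2,"dz": 20,"yaw": 0}
    - {"dx": 0,"dy": 0,"dz": 0,"yaw": 0}

```text
time_s: 20.48
tool_pos: [0.4507, -0.1688, 0.1588]
tcp_rot: [-1.991, -2.425, 0.001]
force: [-0.7, 0.7, -2.0]
grip_width: 0.0184
gripper_force: 98.0
```

```bash
python3 go.py .4515 -.1830 .0445 101.45; python3 p.py;python3 - <<'E'
from h import *
a=cam("side")["color"]
cv2.imwrite("pics/c5.png",np.vstack([cv2.resize(a[130:280,240:400],(400,375),interpolation=2)]))
E
```

```text
t 20.4833 pos [ 0.4507 -0.1688  0.1588] xaxis 101.22357569235525 yaxis [ 0.9809  0.1946 -0.0033] zaxis [-0.0038  0.0022 -1.    ] F [-0.6746  0.6526 -1.9898] w 0.018437216198232697
d tool mm [-14.4453  -1.6037 114.2478]
yaw -0.003942097855702243
tcp [ 0.4518 -0.1665  0.1619] xaz 101.41737136351297 zax [-0.      0.0003 -1.    ]
ring {'top': (array([238.5, 243.2]), 0.71), 'wrist': (array([324.2, 221.7]), 0.42)}
hook {'top': (array([420.7, 255.9]), 0.76), 'side': (array([351.7, 304.9]), 0.83), 'wrist': (array([330., 130.]), 0.7)}
['top', 'side'] [ 0.4368 -0.1022  0.1759] tool rel [ 65.9332  -1.9949 -13.9503] [array([0.3, 1.5]), array([ 1., -1.])]
['top', 'side', 'wrist'] [ 0.438  -0.0994  0.1738] tool rel [ 68.4824  -0.286  -11.8848] [array([-1.4,  1.5]), array([ 1.2, -1.3]), array([-3.1, 10.3])]
hook model [ 0.4378 -0.0969  0.18  ] {'top': array([418.4, 255.4]), 'side': array([352.6, 300.5]), 'wrist': array([327.6, 132.5])}
```

View pics/c5.png

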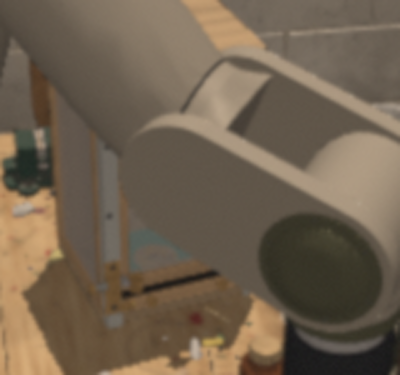

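The arm blocks most of the cabinet in the side view. The sill at (170,285) is visible, but the ring is hidden. I'm aligning over the rest.

>>> apply_moves:
  plan:
    - {"dx": -10,"dy": -2,"dz": 10,"yaw": 0}
    - {"dx": -6.5,"dy": -1.4,"dz": 20,"yaw": 0}
    - {"dx": 0,"dy": 0,"dz": 25,"yaw": 0}
    - {"dx": 0,"dy": 0,"dz": 17,"yaw": 0}
    - {"dx": 0,"dy": 0,"dz": 0,"yaw": 0}

```text
time_s: 21.4
tool_pos: [0.4501, -0.1837, 0.0861]
tcp_rot: [-1.987, -2.425, 0.001]
force: [-0.3, 0.9, -2.2]
grip_width: 0.0184
gripper_force: 98.0
```

```bash
python3 go.py .4517 -.1832 .0439 101.45; python3 f.py
python3 - <<'E'
from h import *
a=cam("wrist")["color"]
cv2.imwrite("pics/c6.png",cv2.resize(a[60:260,200:467],(800,599),interpolation=2))
E
```

```text
t 21.4 pos [ 0.4501 -0.1837  0.0861] xaxis 101.35489194269066 yaxis [ 0.9804  0.1969 -0.0044] zaxis [-0.0052  0.0037 -1.    ] F [-0.2548  0.9271 -2.2456] w 0.0183671396453021
d tool mm [ 0.0066  1.8499 42.2277]
yaw -0.0016394811254544736
21.8 F [ 0.12  0.21 -1.01] sd [0.39 0.31 0.35] z 0.09023552290702003
ring []
```

View pics/c6.png

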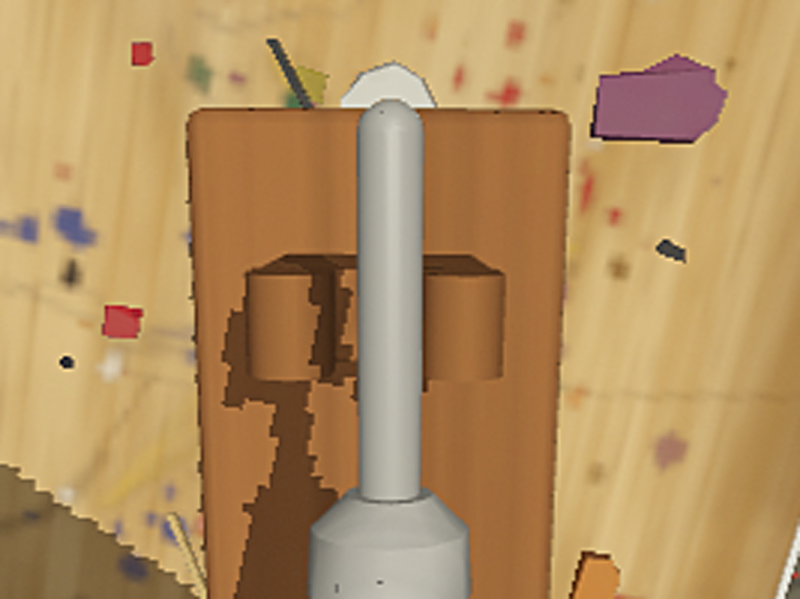

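>>> apply_moves:
  plan:
    - {"dx": 0,"dy": -1.3,"dz": 8,"yaw": 0}
    - {"dx": 0,"dy": 0,"dz": 0,"yaw": 0}
    - {"dx": 0,"dy": 0,"dz": 0,"yaw": 0}

```text
time_s: 22.15
tool_pos: [0.4501, -0.1842, 0.081]
tcp_rot: [-1.99, -2.43, 0.0]
force: [0.5, -0.3, -0.9]
grip_width: 0.0181
gripper_force: 98.0
```

```bash
python3 f.py; python3 go.py .4511 -.1832 .0439 101.45
python3 - <<'E'
from h import *
a=cam("wrist")["color"]
r=cv2.cvtColor(a,cv2.COLOR_BGR2HSV)
for y in(155,165,175): 
    s=r[y,265:395,1].astype(int); print(y,"grey cols",265+np.nonzero(s<60)[0][[0,-1]] if (s<60).any() else None)
    g=a[y,270:390,2].astype(int);d=np.abs(np.diff(g));print([(int(270+i),int(d[i])) for i in np.argsort(-d)[:8]])
E
```

```text
22.55 F [ 0.21  0.02 -1.11] sd [0.67 0.48 0.63] z 0.08155883380787772
ring []
t 22.6 pos [ 0.4504 -0.1843  0.0816] xaxis 101.38250923061875 yaxis [0.9803 0.1974 0.0001] zaxis [ 0.0001 -0.0001 -1.    ] F [-0.4015 -0.7892 -0.9453] w 0.01853769357740554
d tool mm [ 0.9945  0.8924 37.6673]
yaw -0.0011779232061802179
155 grey cols [319 340]
[(282, 106), (306, 77), (340, 50), (342, 44), (374, 44), (319, 38), (283, 35), (314, 28)]
165 grey cols [320 340]
[(281, 91), (278, 79), (308, 72), (277, 59), (340, 49), (342, 41), (373, 37), (318, 31)]
175 grey cols [320 340]
[(275, 84), (306, 77), (373, 52), (340, 36), (319, 32), (342, 30), (314, 26), (339, 25)]
```

>>> apply_moves:
  plan:
    - {"dx": 1,"dy": -0.3,"dz": 12,"yaw": 0}
    - {"dx": 0,"dy": 0,"dz": 10,"yaw": 0}
    - {"dx": 0,"dy": 0,"dz": 6,"yaw": 0}
    - {"dx": 0,"dy": 0,"dz": 4,"yaw": 0}
    - {"dx": 0,"dy": 0,"dz": 2,"yaw": 0}

```text
time_s: 23.07
tool_pos: [0.4498, -0.1834, 0.0471]
tcp_rot: [-1.99, -2.43, 0.0]
force: [0.1, 0.1, -1.0]
grip_width: 0.0184
gripper_force: 98.0
```

>>> apply_moves:
  plan:
    - {"dx": 0,"dy": 0,"dz": 1,"yaw": 0}
    - {"dx": 0,"dy": 0,"dz": 0.5,"yaw": 0}
    - {"dx": 0,"dy": 0,"dz": 0,"yaw": 0}

```text
time_s: 23.32
tool_pos: [0.45, -0.1835, 0.0462]
tcp_rot: [1.99, 2.431, 0.0]
force: [1.3, -0.3, -1.0]
grip_width: 0.0183
gripper_force: 98.0
```

```bash
python3 f.py; python3 go.py
```

```text
23.7167 F [-0.1   0.02 -1.17] sd [0.41 0.4  0.53] z 0.04607696444957526
ring []
t 23.7667 pos [ 0.4499 -0.1834  0.0461] xaxis 101.38618588330311 yaxis [0.9803 0.1974 0.0001] zaxis [ 0.0001 -0.0001 -1.    ] F [ 0.0403 -0.3985 -1.4677] w 0.01827375951215914
```

>>> apply_moves:
  plan:
    - {"dx": 0,"dy": 0,"dz": 1,"yaw": 0}
    - {"dx": 0,"dy": 0,"dz": 0.5,"yaw": 0}
    - {"dx": 0,"dy": 0,"dz": 0,"yaw": 0}

```text
time_s: 24.02
tool_pos: [0.4498, -0.1834, 0.0443]
tcp_rot: [-1.99, -2.431, 0.0]
force: [0.9, -0.2, -1.3]
grip_width: 0.0183
gripper_force: 98.0
```

>>> apply_moves:
  plan:
    - {"dx": 0,"dy": 0,"dz": 1,"yaw": 0}
    - {"dx": 0,"dy": 0,"dz": 0,"yaw": 0}

```text
time_s: 24.18
tool_pos: [0.4499, -0.1834, 0.0439]
tcp_rot: [1.99, 2.431, -0.0]
force: [-1.0, 1.2, 4.8]
grip_width: 0.0183
gripper_force: 99.2
```

```bash
python3 f.py; python3 go.py
```

```text
24.5833 F [-1.66  1.03  5.19] sd [0.46 0.51 0.42] z 0.043912286681179885
ring [(0.29, [327.1, 294.2])]
t 24.6333 pos [ 0.4499 -0.1834  0.0439] xaxis 101.38635117237732 yaxis [0.9803 0.1974 0.0003] zaxis [ 0.0004 -0.0003 -1.    ] F [-1.5451  1.3835  4.8322] w 0.018340743520106076
```

It's seated at the same height as before, so I'm releasing.

>>> apply_moves:
  plan:
    - {"dx": 0,"dy": 0,"dz": 0,"yaw": 0}
    - {"dx": 0,"dy": 0,"dz": 0,"yaw": 0}
    - {"dx": 0,"dy": 0,"dz": 0,"yaw": 0}
    - {"dx": 0,"dy": 0,"dz": 0,"yaw": 0}
    - {"dx": 0,"dy": 0,"dz": 0,"yaw": 0}
  fingers: 50

```text
time_s: 25.05
tool_pos: [0.4499, -0.1834, 0.0434]
tcp_rot: [-1.99, -2.431, 0.0]
force: [0.4, -0.3, -0.0]
grip_width: 0.0501
gripper_force: 0.0
```

>>> apply_moves:
  plan:
    - {"dx": 0,"dy": 0,"dz": -15,"yaw": 0}
    - {"dx": 0,"dy": 0,"dz": -25,"yaw": 0}
    - {"dx": 0,"dy": 0,"dz": -40,"yaw": 0}
    - {"dx": 0,"dy": 0,"dz": -40,"yaw": 0}
    - {"dx": 0,"dy": 0,"dz": -40,"yaw": 0}

```text
time_s: 25.47
tool_pos: [0.4495, -0.1831, 0.2053]
tcp_rot: [-1.99, -2.43, 0.0]
force: [0.6, -0.2, -0.4]
grip_width: 0.0503
gripper_force: 0.0
```

>>> apply_moves:
  plan:
    - {"dx": -30,"dy": -25,"dz": 0,"yaw": 0}
    - {"dx": -30,"dy": -25,"dz": 0,"yaw": 0}
    - {"dx": 0,"dy": 0,"dz": 0,"yaw": 0}
    - {"dx": 0,"dy": 0,"dz": 0,"yaw": 0}

```text
time_s: 25.8
tool_pos: [0.412, -0.2533, 0.2034]
tcp_rot: [-1.994, -2.428, -0.0]
force: [0.0, -0.1, 0.3]
grip_width: 0.0501
gripper_force: 0.0
```

```bash
python3 go.py; python3 m.py; python3 w.py w9
```

```text
t 25.8 pos [ 0.412  -0.2533  0.2034] xaxis 101.20110175693738 yaxis [ 0.981   0.1943 -0.    ] zaxis [-0.0001  0.0002 -1.    ] F [ 0.0108 -0.1019  0.2584] w 0.050106430773573574
cabinet [0.4029 0.3725 0.0061] [np.float64(1.6), np.float64(1.1)] [array([0.4028, 0.3731]), array([0.4071, 0.3844])]
[array([0.3493, 0.213 ])]
pole [ 0.4451 -0.1718  0.0637] [np.float64(0.7), np.float64(0.7)] [array([ 0.4492, -0.1722]), array([ 0.4449, -0.1698])]
hook [ 0.4393 -0.1168  0.0517] [np.float64(0.5), np.float64(0.5)] [array([ 0.4327, -0.116 ]), array([ 0.4381, -0.1231])]
pole_rest [ 0.4375 -0.1719  0.0116] [np.float64(2.0), np.float64(2.0)] [array([ 0.4493, -0.173 ]), array([ 0.4365, -0.166 ])]
[array([0.4823, 0.1342])]
[array([0.4993, 0.0208])]
hook 0.81 [403.4, 32.1] [ 0.4355 -0.112   0.06  ]
pole_rest 0.58 [389.8, 125.1] [ 0.4497 -0.1693  0.    ]
axis centre(z .072) [ 0.4552 -0.2138  0.072 ] az 101.15101391604061 extent -0.08161659728793623 0.07113090432506036 sd across 0.0061989806350621745
```

Run:
```python
from h import *
for n in("top","side"):
    c=cam(n);print(n,[(r["p"],r["pixel"]) for r in viewer.pinpoint("ring",n)[:2]],[proj(c,[.4357,.249,z])[0].round(1) for z in(.262,.162)])
```

```text
top [(0.84, [239.1, 243.5])] [array([227.8, 206.7]), array([234.8, 241.5])]
side [] [array([319.2, 179.1]), array([318.8, 213.8])]
```

The sash is still latched down, the pole lies as it did at the start, and nothing is touching the robot. I'm handing in.

```bash
python3 -c "
from cell import bot
print(bot.finish_job())"
```

```text
the job is handed in; nothing more can be done
None
```

The job is handed in at about 26 s of the 72 s allowed: the sash is pulled down and held by its catch, the pole is back in its rest within about 1 mm of where it lay, and the hand, jar and bottle stayed clear (result not reported).

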